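Work the glove bin's lever and ease the lid shut

ROBOT

A 7-joint arm with a two-finger parallel gripper is mounted at the origin on the work surface. World frame = base frame: x ahead of the robot, y to its left, z up, the work surface at z = 0. Lengths are in m, angles in rad, forces in N, time in s.
With the tool pointing down it reaches from about 0.35 to 0.9 m from the base axis. Payload 8.1 kg.
Tool frame: the origin (TCP) lies on the centre line of the jaws, within the pads' length; the fingertips stand arm.tip_extent ahead of it and the grasp point (between the pads) lies 3 mm ahead of it (arm.tip_extent is the distance from the TCP to the fingertips, in m); y points along the fingers, z is the direction in which the jaws open and shut, and the axes are right-handed (so a half turn about y gives the same grasp; the last joint's range is limited). The gripper opens to 92 mm and grips with 3 to 60 N. Pads are 19 mm wide; open, the fingers measure 130 mm over their backs; the gripper's body (75 mm by 190 mm) begins 47 mm behind the grasp point.
Start: joints at [-1.373, 0.434, 0.025, 1.573, -0.012, 1.134, -0.075], TCP at [0.185, 0.597, 0.249] pointing down, gripper open.
Joint ranges: [-2.62, 2.62], [-0.44, 2.09], [-1.27, 1.32], [0.08, 2.57], [-1.32, 4.46], [0.12, 2], [-2.74, 2.74]. Speed limits (rad/s): [2.22, 2.22, 3.01, 3.01, 3.14, 3.14, 3.14].

INTERFACE

Orientations are given as a rotation vector (axis times angle).
In Python, from cell import observe, get_image, sign_off, boxes_of, place_of, arm gives the robot as it stands.
- The arm moves only by the tool arm_command, never from a script. Its argument "plan" is a list of rows, each a list of 2 entries, a list of its own where there are three numbers: the shift along the tool's x, y, z in m, then the turn, a rotation vector about the tool's x, y, z in degrees. In form: [[[tx, ty, tz], [ax, ay, az]], ...]. A call has 1 to 5 rows; each row is the pose to reach, as a shift and turn from the pose commanded when the call began, along the tool's axes at that moment; what a row does not reach only later rows make up. A row lasts 1/10 s, in which the tool goes at most 50 mm and 8.59 degrees, less where a joint would pass 70% of its speed; a pose out of reach is approached as far as the arm can. A call with a gripper value outside its range is refused whole. "fingers" is the closure, from -1 (fully open) to 1 (shut), set as the call begins (left out, the last holds). The fingers move at their own pace and stop on an object; "squeeze" is the grip in N (left out, the last holds). Time passes only in rows, so rows that repeat a pose let the fingers close. It gives the time, the measured TCP pose, the force and the opening at its end, in the units of the state.
- observe(): the state, without advancing time (a new reading comes with each control period).
- get_image(name): name is "scene" or "top" or "wrist"; returns a dict with "color" (420x560x3 uint8, red, green, blue), "camera_matrix" (3x3 intrinsics, pixels), "world_to_cam" (4x4, takes a point from world to camera coordinates); the wrist camera has in their place "mount" (4x4, takes a point from camera to tool coordinates, whose origin is the TCP and whose axes are the tool frame's). Camera axes: x right, y up, looking along -z (the intrinsics and any distortion apply to the point x, -y, -z); pixel columns grow to the right and rows downward; lengths in m; the calibration is good to about 2 mm. The wrist camera is an equidistant fisheye: a pixel r from the principal point sees the ray r / f radians off the axis. A picture is of the moment at which its call begins: read the wrist's pose just before it. There is no depth.
- sign_off(): hands the job in, once; it reports no verdict.
Trained networks look in a picture, given as the dict that the camera call returned (one of the last four; its "shot" number tells which), for a name from the list of things; names that differ only in an ending like _2 or _b are one class to them, and where a whole thing is asked for, a point or a joint stands for the part that bears it (a point fixed in the world has none). Each returns a list of dicts, best first, with "confidence" (0 to 1); they miss things now and then, are a little off and sometimes report something else, mostly with a low value. They report only what shows in the picture. A call takes as long as a camera call.
- boxes_of(picture, thing): "point" ([column, row] in pixels, amid what is visible of it).
- place_of(picture, thing): "point" ([column, row] in pixels: a listed point, or the origin of a listed thing).
The state is a dict: "clock": time; "joints": joint angles; "dq": joint speeds; "joint_efforts": joint torques, N m; "position": TCP position; "ee_rot": TCP orientation; "force": force on the tool from outside, world axes, zero at the start; "ft_torque": the same for the moment, N m; "width": opening from 0.0 (shut) to 1.0 (fully open).
Only numpy, scipy, OpenCV 4.12 (cv2) and the standard library are available. Lean on these libraries where they do the work, as an engineer would, in place of code of your own. Each camera call takes 0.05 s, during which the arm holds its last target.

TASK

Press down the lever of the blue-lidded glove bin until its lid stands wide open, and keep it wide open for at least two seconds so that the clerk can drop in her used gloves. Then let the lever come up slowly under your fingertips so that the lid closes fully without slamming, and leave it. Do not touch the lid itself; leave the grey-lidded bin shut and do not shift or pick up the things on the desk.

Things in the scene. Friction and masses are not known exactly. Their poses are not given: they have to be found in the camera images.
- glove_bin: The glove bin: a white desk bin, 170 mm deep (its x), 160 mm wide (its y), 155 mm high, with a BLUE lid, fixed to the desk. Origin: centre of its underside, on the desk. Its -x side is its front, turned roughly to the robot, and carries the lever. A blue-lidded and a grey-lidded bin stand side by side and may have changed places.
- glove_pad (a point): Centre of the top face of the glove bin lever's blue finger pad, 42 mm (x) x 44 mm (y) x 10 mm. About 115 mm above the desk with the lid shut, 65 mm with the lever fully down (it goes almost straight down). It slopes 0.25 rad up towards the robot when up, as much down when pressed. The bin's front is 105 mm behind it; nothing is above it. Axes: the bin's, turning with the lever.
- glove_lever (a joint): Lever of the glove bin: 0 rad up (lid shut), 0.50 at its lower stop. Pivot: level, along the bin's y, 97 mm behind the pad's centre. Lid angle = 2.4 x lever angle. The lid's weight pushes the lever up after the finger: 4 to 9 N on the pad to press, most at the start. Let go, it slams within half a second; 2 s or more for the way up is gentle, the pad always slower than 6 cm/s.
- glove_lid: Blue lid of the glove bin, 182 x 168 x 9 mm, hinged along its far (+x) edge; its front edge lifts. Origin: on the hinge, middle of the far edge, 91 mm behind the bin's origin and 156 mm above the desk. Level when shut; wide open, it stands 1.2 rad (70 degrees) from level.
- paper_bin: The other bin, for paper: same white bin with a GREY lid and a grey lever pad; leave it shut. Origin and axes as for the glove bin.
- paper_lever (a joint): Lever of the grey-lidded bin, to be left alone. The joint value is 0 with the lever up (lid shut) and grows to 0.50 rad at its lower stop.
- mouse: Black computer mouse, 108 x 60 x 35 mm, loose, between the levers. Origin: centre of its underside.
- stapler: Black and red stapler, 145 x 38 x 62 mm, loose, between the bins. Origin: centre of its underside.
- mug: White mug, 80 mm across, 92 mm high, loose, to one side. Origin: centre of its underside.
- smartphone: Black mobile phone lying flat, 150 x 74 x 9 mm, loose, to one side. Origin: centre of its underside.

How it is judged:
By the outcome, as a careful person would: the job done as asked, in the order asked, and still so for the second after the job is handed in, with the robot touching nothing.
It also fails if it takes over 48 s, if anything falls off the work surface, if the arm or the gripper's body presses on something with over 40 N, if the wrist force passes 120 N, or if a joint passes its speed limit or range.

## Working session

There is one attempt and no reset: what is moved stays moved. The work goes in short steps, Python scripts to look and compute and a tool call to move; the robot and the scene stay as the last step left them, time stands still between calls to the robot, and variables do not carry over. Pictures are saved under pics/ and viewed, and the job is handed in when it is done.

Besides the shell and the picture viewer there is one more tool, called after "Request:" in YAML: its name, and indented under it one key for each argument. arm_command: Moves the arm, as the interface text tells. Its arguments: {"type":"object","properties":{"plan":{"type":"array","items":{"type":"array"}},"fingers":{"type":"number"},"squeeze":{"type":"number"}},"required":["plan"]}

```bash
ls; mkdir -p pics
python3 - <<'E'
from cell import observe,get_image,boxes_of,place_of,arm
import cv2
print(arm, getattr(arm,'tip_extent',None))
s=observe();print(s)
for n in ["scene","top"]:
    p=get_image(n);cv2.imwrite(f"pics/{n}0.png",p["color"][:,:,::-1])
    print(n,p["camera_matrix"].tolist(),p["world_to_cam"].tolist())
    for t in ["glove_pad","glove_bin","glove_lid","paper_bin","mouse","stapler","mug","smartphone"]:
        print(t,[(d["point"],d["confidence"]) for d in place_of(p,t)[:2]])
E
```

```text
pics
<Robot object at 0x7fa6515bba10> 0.022
{'clock': 0.0, 'joints': array([-1.37265198,  0.43520762,  0.02495099,  1.57409552, -0.01158937,
        1.1340001 , -0.07504919]), 'dq': array([ 0.00014555,  0.0015723 ,  0.00038643,  0.00046953, -0.00095016,
        0.0005159 , -0.00096052]), 'joint_efforts': array([-7.79956772e-04, -6.67868543e+01,  9.84417424e-01, -3.14464688e+01,
       -6.06047432e-02,  4.31048311e-02,  1.87961491e-04]), 'position': array([0.18504587, 0.59647753, 0.24795485]), 'ee_rot': array([-1.55944321,  0.23616277, -0.23601619]), 'force': array([ 0.14216433, -0.10264349, -0.04142291]), 'ft_torque': array([-0.02222046, -0.00363611,  0.00104331]), 'width': 1.001122331239784}
scene [[385.6477969402753, 0.0, 276.82015300875946], [0.0, 385.6477969402753, 205.42067584779988], [0.0, 0.0, 1.0]] [[0.7641428161624652, 0.6450268766673731, 0.0051073362950202865, -0.4367997295419294], [-0.5575807720705436, 0.6565257376560854, 0.5080134234568505, 0.26776526075338425], [0.3243292141089261, -0.3910425605632541, 0.8613340099541061, -1.6095687527408045], [0.0, 0.0, 0.0, 1.0]]

[... 155 characters left out ...]
, 0.6)]
mouse []
stapler [([302.2, 238.4], 0.88)]
mug []
smartphone [([356.6, 138.5], 0.67)]
top [[420.95183430624155, 0.0, 275.23025590698666], [0.0, 420.95183430624155, 207.1086790918477], [0.0, 0.0, 1.0]] [[-0.006507028346493812, -0.9998172110596881, 0.017977848895934897, -0.0068011369387866874], [0.9993507394425968, -0.005864788027522413, 0.03554861230663665, -0.5778085701479112], [-0.035436678140498064, 0.018197492415697628, 0.9992062315218753, -1.4498672604925005], [0.0, 0.0, 0.0, 1.0]]
glove_pad [([355.1, 252.1], 0.77)]
glove_bin [([351.7, 253.6], 0.64)]
glove_lid []
paper_bin []
mouse [([277.1, 242.9], 0.97)]
stapler [([276.7, 177.0], 0.79)]
mug [([414.9, 206.4], 0.89)]
smartphone []
```

View pics/scene0.png

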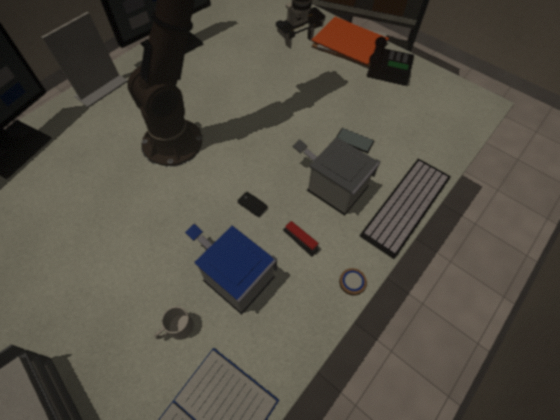

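View pics/top0.png

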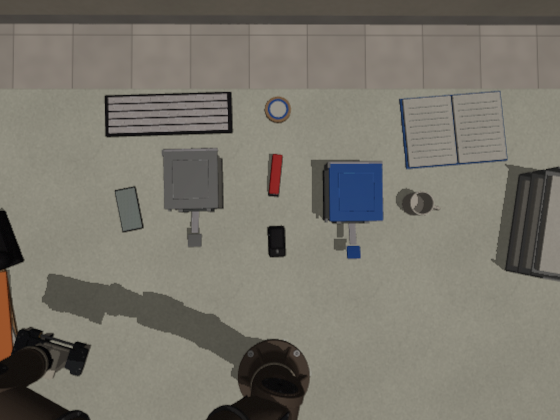

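The top view shows the blue bin on the robot's right, with its pad near (353,252) and its lid from 328–383 × 161–222. In the scene view the pad is near (194,232). The networks' scene and top points for the pad agree with that. I'll segment the blue areas and triangulate.

```bash
cat > h.py <<'E'
import numpy as np,cv2
def ray(p,uv):
    K=p["camera_matrix"];T=np.array(p["world_to_cam"])
    x=(uv[0]-K[0][2])/K[0][0];y=(uv[1]-K[1][2])/K[1][1]
    R=T[:3,:3];o=-R.T@T[:3,3];d=R.T@np.array([x,-y,-1.]);return o,d/np.linalg.norm(d)
def atz(p,uv,z):
    o,d=ray(p,uv);return o+d*(z-o[2])/d[2]
def tri(a,b):
    (o1,d1),(o2,d2)=a,b
    t=np.linalg.lstsq(np.stack([d1,-d2],1),o2-o1,rcond=None)[0]
    p,q=o1+d1*t[0],o2+d2*t[1];return (p+q)/2,np.linalg.norm(p-q)
def proj(p,X):
    T=np.array(p["world_to_cam"]);c=T[:3,:3]@X+T[:3,3];K=p["camera_matrix"]
    return np.array([K[0][0]*c[0]/-c[2]+K[0][2],K[1][1]*-c[1]/-c[2]+K[1][2]])
def blobs(p):
    im=p["color"].astype(int);m=((im[:,:,2]-im[:,:,0]>35)&(im[:,:,2]-im[:,:,1]>25)).astype(np.uint8)
    n,l,st,ce=cv2.connectedComponentsWithStats(m)
    return [(st[i],ce[i],cv2.minAreaRect(np.argwhere(l==i)[:,::-1].astype(np.float32))) for i in range(1,n) if st[i][4]>40]
E
python3 - <<'E'
from cell import *
from h import *
P={}
for n in ["scene","top"]:
    P[n]=get_image(n)
    for st,c,r in blobs(P[n]): print(n,st,c.round(1),r, cv2.boxPoints(r).round(1).tolist())
E
```

```text
scene [187 225  14  14 116] [193.3 231.6] ((193.25001525878906, 231.75001525878906), (9.899494171142578, 10.606600761413574), 45.0) [[186.0, 232.0], [193.5, 224.5], [200.5, 231.5], [193.0, 239.0]]
scene [ 196  227   77   72 2902] [233.9 261.8] ((233.7735137939453, 260.6961669921875), (55.7470588684082, 54.706451416015625), 41.987213134765625) [[194.8000030517578, 262.3999938964844], [231.39999389648438, 221.6999969482422], [272.79998779296875, 259.0], [236.1999969482422, 299.70001220703125]]
top [268  99  20  20 100] [277.5 108.8] ((277.5, 108.5), (19.0, 19.0), 90.0) [[268.0, 99.0], [287.0, 99.0], [287.0, 118.0], [268.0, 118.0]]
top [400  99   9  69 122] [403.6 132.5] ((403.6915283203125, 133.03033447265625), (68.45652770996094, 1.9251360893249512), 84.38241577148438) [[399.3999938964844, 99.0999984741211], [401.29998779296875, 98.9000015258789], [408.0, 167.0], [406.1000061035156, 167.1999969482422]]
top [ 329  164   54   58 3021] [355.3 192. ] ((355.4999694824219, 192.49998474121094), (52.99999237060547, 56.99999237060547), 0.0) [[329.0, 221.0], [329.0, 164.0], [382.0, 164.0], [382.0, 221.0]]
top [347 246  13  12 154] [353.  251.5] ((353.0, 251.5), (11.0, 12.0), 90.0) [[347.0, 246.0], [359.0, 246.0], [359.0, 257.0], [347.0, 257.0]]
```

Run:
```python
from cell import *
from h import *
s=get_image("scene");t=get_image("top")
pad=tri(ray(s,(193.3,231.6)),ray(t,(353,251.5)));lid=tri(ray(s,(233.9,261.8)),ray(t,(355.3,192)))
print("pad",pad,"lid",lid)
pt=atz(t,(353,251.5),.113);ps=atz(s,(193.3,231.6),.113)
lt=atz(t,(355.5,192.5),.16);ls=atz(s,(233.9,261.8),.16)
print(pt,ps,lt,ls)
for a,b in((pt,lt),(ps,ls)):
    d=b-a;print("yaw",np.arctan2(d[1],d[0]),np.hypot(*d[:2]))
for n,z in(("mouse",.03),("mug",.09)):
    for p,w in((t,'t'),(s,'s')):
        for d in boxes_of(p,n)[:1]:print(n,w,atz(p,d["point"],z))
```

```text
pad (array([ 0.42889053, -0.25946419,  0.10851517]), np.float64(0.0007260286273797566)) lid (array([ 0.61897321, -0.26050993,  0.15003209]), np.float64(2.531924864997839e-05))
[ 0.42946673 -0.25829069  0.113     ] [ 0.43086367 -0.26073421  0.113     ] [ 0.61669185 -0.2590351   0.16      ] [ 0.62247369 -0.26287891  0.16      ]
yaw -0.003976009356753389 0.18722660272822256
yaw -0.011192544572812206 0.1916220251135036
mouse t [ 0.46062528 -0.0139358   0.03      ]
mouse s [ 0.47258137 -0.03071159  0.03      ]
mug t [ 0.58103304 -0.49352274  0.09      ]
mug s [ 0.60254896 -0.49748735  0.09      ]
```

```bash
cat >> h.py <<'E'
from scipy.spatial.transform import Rotation as Ro
def step(o,X,R):
    R0=Ro.from_rotvec(o["ee_rot"]);return R0.inv().apply(np.array(X)-o["position"]).round(3),(R0.inv()*R).as_rotvec(degrees=True).round(1)
E
python3 - <<'E'
from cell import *
from h import *
o=observe();R=Ro.from_rotvec(o["ee_rot"]).as_matrix();print(R.round(3))
for z in ([0,1,0],[0,-1,0]):
    y=np.array([0,0,-1.]);z=np.array(z,float);Rt=Ro.from_matrix(np.stack([np.cross(y,z),y,z],1))
    print(step(o,[.43,-.259,.2],Rt), Rt.as_rotvec())
for X in ([.3,.35,.249],[.36,.1,.249],[.43,-.1,.249],[.43,-.259,.22]):print(step(o,X,Rt)[0])
E
```

```text
[[ 0.955  0.     0.296]
 [-0.296  0.     0.955]
 [ 0.    -1.     0.   ]]
(array([ 0.487,  0.049, -0.745]), array([ -0. , -17.2,   0. ])) [-1.57079633 -0.         -0.        ]
(array([ 0.487,  0.049, -0.745]), array([ -0. , 162.8,  -0. ])) [ 0.          2.22144147 -2.22144147]
[ 0.183 -0.    -0.202]
[ 0.314 -0.    -0.423]
[ 0.44  -0.    -0.593]
[ 0.487  0.029 -0.745]
```

Request:
arm_command:
  plan:
    - [[0.035,0,-0.035],[0,-4,0]]
    - [[0.07,0,-0.07],[0,-8,0]]
    - [[0.105,0,-0.105],[0,-12,0]]
    - [[0.14,0,-0.14],[0,-16,0]]
    - [[0.17,0,-0.175],[0,-17.2,0]]
  fingers: 1

```text
clock: 1.8
position: [0.2969, 0.3773, 0.2489]
ee_rot: [-1.57, -0.001, 0.0]
force: [0.9, 0.5, 1.4]
width: 0.613
```

Request:
arm_command:
  plan:
    - [[0.02,0,-0.045],[0,0,0]]
    - [[0.035,0,-0.09],[0,0,0]]
    - [[0.05,0,-0.135],[0,0,0]]
    - [[0.065,0,-0.18],[0,0,0]]
    - [[0.08,0,-0.225],[0,0,0]]

```text
clock: 2.3
position: [0.3759, 0.1525, 0.2491]
ee_rot: [-1.57, -0.0, -0.001]
force: [0.1, -0.5, 0.3]
width: 0.178
```

Request:
arm_command:
  plan:
    - [[0.01,0,-0.048],[0,0,0]]
    - [[0.02,0,-0.096],[0,0,0]]
    - [[0.03,0,-0.144],[0,0,0]]
    - [[0.04,0,-0.192],[0,0,0]]
    - [[0.05,0,-0.24],[0,0,0]]

```text
clock: 2.8
position: [0.4255, -0.0876, 0.2492]
ee_rot: [-1.57, -0.001, -0.001]
force: [1.2, 1.0, -0.1]
width: 0.004
```

Run:
```python
from cell import *
o=observe();print(o["joints"].round(2),o["position"],o["ee_rot"],o["force"],o["width"])
```

```text
[-0.35  0.11  0.48  2.04 -0.06  1.    1.73] [ 0.42550587 -0.08764854  0.24918748] [-1.57040484e+00 -7.55083859e-04 -1.40620704e-03] [ 1.23149836  1.01765518 -0.13475986] 0.004180316100591435
```

Request:
arm_command:
  plan:
    - [[0.001,0,-0.045],[0,0,0]]
    - [[0.003,0,-0.09],[0,0,0]]
    - [[0.004,0,-0.13],[0,0,0]]
    - [[0.004,0.03,-0.171],[0,0,0]]
    - [[0.004,0.07,-0.171],[0,0,0]]

```text
clock: 3.3
position: [0.43, -0.2633, 0.18]
ee_rot: [-1.576, 0.001, -0.01]
force: [0.8, 0.9, -1.3]
width: -0.001
```

Run:
```python
from cell import *
from h import *
o=observe();print(o["position"],o["force"])
s=get_image("scene");w=get_image("wrist");t=get_image("top")
for n,p in(("scene",s),("top",t)):
    c=p["color"]
    q=proj(p,o["position"]-[0,0,.022]);print(n,q)
    u,v=q.astype(int);cr=c[max(0,v-60):v+60,max(0,u-80):u+80,::-1]
    cv2.imwrite(f"pics/{n}1.png",cv2.resize(cr,None,fx=4,fy=4))
cv2.imwrite("pics/wrist1.png",w["color"][:,:,::-1])
```

```text
[ 0.43004914 -0.26329275  0.17997591] [ 0.80443701  0.90260156 -1.28550743]
scene [189.98181021 225.66582878]
top [357.51989622 252.30759961]
```

View pics/scene1.png

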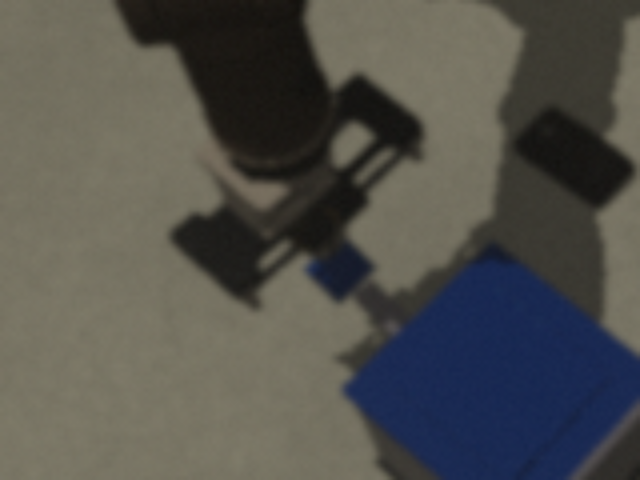

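View pics/wrist1.png

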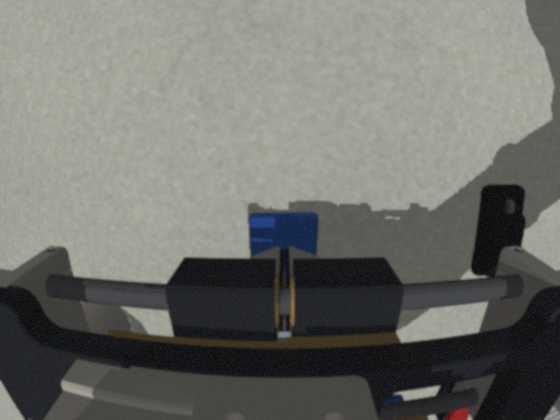

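The wrist view shows the pad at columns 250–318 with the fingers at 285, so it is centred sideways. The mouse is well clear at (500,230). Next I'll go down to contact.

Request:
arm_command:
  plan:
    - [[0,0.01,0],[0,0,0]]
    - [[0,0.02,0],[0,0,0]]
    - [[0,0.027,0],[0,0,0]]
    - [[0,0.033,0],[0,0,0]]
    - [[0,0.037,0],[0,0,0]]

```text
clock: 3.95
position: [0.4294, -0.2564, 0.1414]
ee_rot: [-1.571, 0.0, -0.0]
force: [0.1, -0.3, -0.0]
width: 0.007
```

Request:
arm_command:
  plan:
    - [[0,0.003,0],[0,0,0]]
    - [[0,0.006,0],[0,0,0]]
    - [[0,0.009,0],[0,0,0]]
    - [[0,0.012,0],[0,0,0]]
    - [[0,0.015,0],[0,0,0]]

```text
clock: 4.45
position: [0.4285, -0.2568, 0.1269]
ee_rot: [-1.57, 0.002, -0.0]
force: [-4.7, 1.4, 6.9]
width: 0.006
```

Run:
```python
from cell import *
from h import *
o=observe();print(o["position"],o["force"])
s=get_image("scene");w=get_image("wrist")
for n,p in(("scene",s),):
    c=p["color"]
    q=proj(p,o["position"]-[0,0,.022])
    u,v=q.astype(int);cr=c[max(0,v-60):v+60,max(0,u-80):u+80,::-1]
    cv2.imwrite(f"pics/{n}2.png",cv2.resize(cr,None,fx=4,fy=4))
cv2.imwrite("pics/wrist2.png",w["color"][:,:,::-1])
```

```text
[ 0.42850297 -0.25682717  0.12687023] [-4.65363643  1.41729947  6.86161529]
```

View pics/scene2.png

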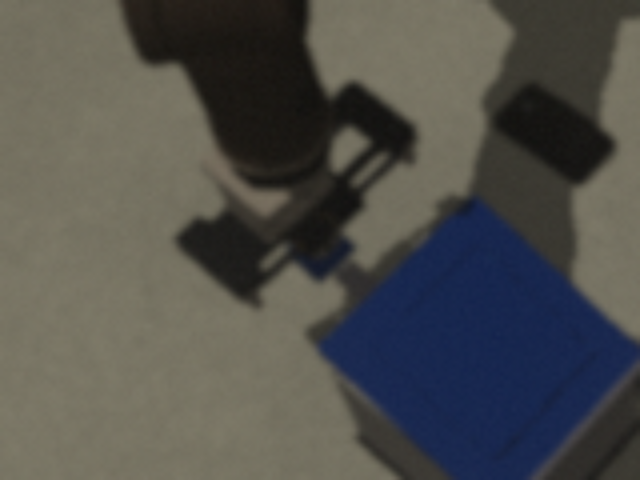

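View pics/wrist2.png

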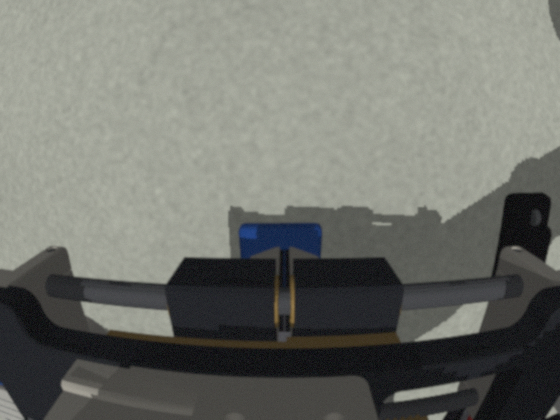

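The fingers are on the pad, which is centred at columns 240–322, and the lid is starting to lift. I'll press on.

Request:
arm_command:
  plan:
    - [[0,0.004,0],[0,0,0]]
    - [[0,0.008,0],[0,0,0]]
    - [[0,0.012,0],[0,0,0]]
    - [[0,0.016,0],[0,0,0]]
    - [[0,0.02,0],[0,0,0]]

```text
clock: 5.05
position: [0.4284, -0.2569, 0.1068]
ee_rot: [-1.571, 0.002, -0.0]
force: [-4.9, 1.3, 6.1]
width: 0.003
```

Request:
arm_command:
  plan:
    - [[0,0.004,0],[0,0,0]]
    - [[0,0.008,0],[0,0,0]]
    - [[0,0.011,0],[0,0,0]]
    - [[0,0.014,0],[0,0,0]]
    - [[0,0.017,0],[0,0,0]]

```text
clock: 5.55
position: [0.4303, -0.2569, 0.09]
ee_rot: [-1.571, -0.001, -0.002]
force: [1.1, -0.6, 4.0]
width: 0.006
```

Request:
arm_command:
  plan:
    - [[0,0.001,0],[0,0,0]]
    - [[0,0.002,0],[0,0,0]]
    - [[0,0.003,0],[0,0,0]]

```text
clock: 5.85
position: [0.4306, -0.2571, 0.0882]
ee_rot: [-1.571, -0.002, -0.003]
force: [-5.0, 4.8, 36.1]
width: 0.003
```

Request:
arm_command:
  plan:
    - [[0,-0.001,0],[0,0,0]]
    - [[0,-0.0015,0],[0,0,0]]
    - [[0,-0.0015,0],[0,0,0]]

```text
clock: 6.15
position: [0.4304, -0.257, 0.0891]
ee_rot: [-1.571, -0.001, -0.002]
force: [-0.6, 1.6, 13.9]
width: 0.004
```

Run:
```python
from cell import *
from h import *
o=observe();print(o["position"],o["force"],o["clock"])
s=get_image("scene")
cv2.imwrite("pics/scene3.png",s["color"][:,:,::-1])
```

```text
[ 0.43038999 -0.25701184  0.08912958] [-0.56390001  1.5603441  13.9450937 ] 6.15
```

View pics/scene3.png

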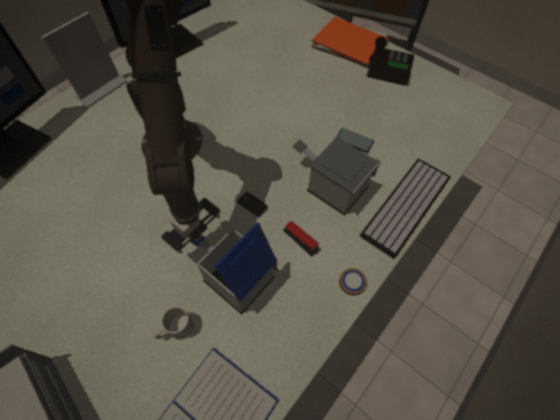

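The blue lid stands wide open (about 225–277, 227–300). The grey bin is shut and the mouse, stapler and mug have not moved. The lever is on its stop with 14 N on the pad. I'll hold it there for about 3 s.

Request:
arm_command:
  plan:
    - [[0,0,0],[0,0,0]]
    - [[0,0,0],[0,0,0]]
    - [[0,0,0],[0,0,0]]
    - [[0,0,0],[0,0,0]]
    - [[0,0,0],[0,0,0]]

```text
clock: 6.7
position: [0.4304, -0.257, 0.0891]
ee_rot: [-1.571, -0.002, -0.002]
force: [-0.6, 0.9, 14.3]
width: 0.008
```

Request:
arm_command:
  plan:
    - [[0,0,0],[0,0,0]]
    - [[0,0,0],[0,0,0]]
    - [[0,0,0],[0,0,0]]
    - [[0,0,0],[0,0,0]]
    - [[0,0,0],[0,0,0]]

```text
clock: 7.2
position: [0.4304, -0.2571, 0.0891]
ee_rot: [-1.571, -0.002, -0.002]
force: [-0.3, 1.7, 14.4]
width: 0.007
```

Request:
arm_command:
  plan:
    - [[0,0,0],[0,0,0]]
    - [[0,0,0],[0,0,0]]
    - [[0,0,0],[0,0,0]]
    - [[0,0,0],[0,0,0]]
    - [[0,0,0],[0,0,0]]

```text
clock: 7.7
position: [0.4304, -0.257, 0.0891]
ee_rot: [-1.571, -0.002, -0.002]
force: [-1.1, 1.2, 14.5]
width: 0.005
```

Request:
arm_command:
  plan:
    - [[0,0,0],[0,0,0]]
    - [[0,0,0],[0,0,0]]
    - [[0,0,0],[0,0,0]]
    - [[0,0,0],[0,0,0]]
    - [[0,0,0],[0,0,0]]

```text
clock: 8.2
position: [0.4304, -0.257, 0.0891]
ee_rot: [-1.571, -0.001, -0.002]
force: [-0.5, 2.9, 14.2]
width: 0.006
```

Request:
arm_command:
  plan:
    - [[0,0,0],[0,0,0]]
    - [[0,0,0],[0,0,0]]
    - [[0,0,0],[0,0,0]]
    - [[0,0,0],[0,0,0]]
    - [[0,0,0],[0,0,0]]

```text
clock: 8.7
position: [0.4304, -0.257, 0.0891]
ee_rot: [-1.571, -0.002, -0.002]
force: [0.4, 1.2, 15.3]
width: 0.003
```

Request:
arm_command:
  plan:
    - [[0,0,0],[0,0,0]]
    - [[0,0,0],[0,0,0]]
    - [[0,0,0],[0,0,0]]
    - [[0,0,0],[0,0,0]]
    - [[0,0,0],[0,0,0]]

```text
clock: 9.2
position: [0.4304, -0.257, 0.0891]
ee_rot: [-1.571, -0.001, -0.002]
force: [-0.0, 1.9, 14.5]
width: 0.002
```

The lid has been open about 3.5 s. Now the slow release, at about 1.2 cm/s.

Request:
arm_command:
  plan:
    - [[0,-0.001,0],[0,0,0]]
    - [[0,-0.002,0],[0,0,0]]
    - [[0,-0.003,0],[0,0,0]]
    - [[0,-0.004,0],[0,0,0]]
    - [[0,-0.005,0],[0,0,0]]

```text
clock: 9.7
position: [0.4289, -0.2567, 0.0931]
ee_rot: [-1.571, 0.001, -0.0]
force: [0.0, -1.2, 1.6]
width: 0.006
```

Request:
arm_command:
  plan:
    - [[0,-0.0012,0],[0,0,0]]
    - [[0,-0.0024,0],[0,0,0]]
    - [[0,-0.0036,0],[0,0,0]]
    - [[0,-0.0048,0],[0,0,0]]
    - [[0,-0.006,0],[0,0,0]]

```text
clock: 10.2
position: [0.4289, -0.2566, 0.0992]
ee_rot: [-1.57, 0.001, -0.0]
force: [-3.0, -0.4, 2.3]
width: 0.004
```

Request:
arm_command:
  plan:
    - [[0,-0.0012,0],[0,0,0]]
    - [[0,-0.0024,0],[0,0,0]]
    - [[0,-0.0036,0],[0,0,0]]
    - [[0,-0.0048,0],[0,0,0]]
    - [[0,-0.006,0],[0,0,0]]

```text
clock: 10.7
position: [0.4292, -0.2566, 0.1053]
ee_rot: [-1.571, 0.001, -0.0]
force: [-3.5, 0.1, 3.5]
width: 0.004
```

Request:
arm_command:
  plan:
    - [[0,-0.0012,0],[0,0,0]]
    - [[0,-0.0024,0],[0,0,0]]
    - [[0,-0.0036,0],[0,0,0]]
    - [[0,-0.0048,0],[0,0,0]]
    - [[0,-0.006,0],[0,0,0]]

```text
clock: 11.2
position: [0.4293, -0.2566, 0.1113]
ee_rot: [-1.571, 0.0, -0.001]
force: [-4.0, -0.5, 4.4]
width: 0.005
```

Request:
arm_command:
  plan:
    - [[0,-0.0012,0],[0,0,0]]
    - [[0,-0.0024,0],[0,0,0]]
    - [[0,-0.0036,0],[0,0,0]]
    - [[0,-0.0048,0],[0,0,0]]
    - [[0,-0.006,0],[0,0,0]]

```text
clock: 11.7
position: [0.4294, -0.2567, 0.1174]
ee_rot: [-1.571, 0.0, -0.001]
force: [-3.5, 0.3, 4.8]
width: 0.001
```

Request:
arm_command:
  plan:
    - [[0,-0.0012,0],[0,0,0]]
    - [[0,-0.0024,0],[0,0,0]]
    - [[0,-0.0036,0],[0,0,0]]
    - [[0,-0.0048,0],[0,0,0]]
    - [[0,-0.006,0],[0,0,0]]

```text
clock: 12.2
position: [0.4299, -0.2568, 0.1235]
ee_rot: [-1.571, -0.001, -0.001]
force: [-1.0, 0.9, 5.6]
width: 0.004
```

Request:
arm_command:
  plan:
    - [[0,-0.0012,0],[0,0,0]]
    - [[0,-0.0024,0],[0,0,0]]
    - [[0,-0.0036,0],[0,0,0]]
    - [[0,-0.0048,0],[0,0,0]]
    - [[0,-0.006,0],[0,0,0]]

```text
clock: 12.7
position: [0.4307, -0.2567, 0.1298]
ee_rot: [-1.571, -0.002, -0.002]
force: [0.5, 1.0, 5.3]
width: 0.005
```

Request:
arm_command:
  plan:
    - [[0,-0.001,0],[0,0,0]]
    - [[0,-0.002,0],[0,0,0]]
    - [[0,-0.003,0],[0,0,0]]
    - [[0,-0.004,0],[0,0,0]]
    - [[0,-0.005,0],[0,0,0]]

```text
clock: 13.2
position: [0.4315, -0.2567, 0.135]
ee_rot: [-1.572, -0.003, -0.003]
force: [2.5, 1.0, 5.3]
width: 0.004
```

Still in contact at 5.3 N. I'll continue slowly.

Request:
arm_command:
  plan:
    - [[0,-0.0006,0],[0,0,0]]
    - [[0,-0.0012,0],[0,0,0]]
    - [[0,-0.0018,0],[0,0,0]]
    - [[0,-0.0024,0],[0,0,0]]
    - [[0,-0.003,0],[0,0,0]]

```text
clock: 13.7
position: [0.4317, -0.2568, 0.138]
ee_rot: [-1.572, -0.004, -0.003]
force: [6.6, 1.1, 4.7]
width: 0.006
```

Request:
arm_command:
  plan:
    - [[0,-0.0006,0],[0,0,0]]
    - [[0,-0.0012,0],[0,0,0]]
    - [[0,-0.0018,0],[0,0,0]]
    - [[0,-0.0024,0],[0,0,0]]
    - [[0,-0.003,0],[0,0,0]]

```text
clock: 14.2
position: [0.4287, -0.2567, 0.14]
ee_rot: [-1.571, 0.001, 0.0]
force: [1.0, 0.4, 1.4]
width: 0.004
```

Request:
arm_command:
  plan:
    - [[0,-0.0006,0],[0,0,0]]
    - [[0,-0.0012,0],[0,0,0]]
    - [[0,-0.0018,0],[0,0,0]]
    - [[0,-0.0024,0],[0,0,0]]
    - [[0,-0.003,0],[0,0,0]]

```text
clock: 14.7
position: [0.4291, -0.2566, 0.1432]
ee_rot: [-1.571, 0.001, -0.0]
force: [0.1, 1.0, -0.7]
width: 0.008
```

Request:
arm_command:
  plan:
    - [[0,-0.001,0],[0,0,0]]
    - [[0,-0.002,0],[0,0,0]]
    - [[0,-0.003,0],[0,0,0]]
    - [[0,-0.004,0],[0,0,0]]
    - [[0,-0.005,0],[0,0,0]]

```text
clock: 15.2
position: [0.4293, -0.2567, 0.1483]
ee_rot: [-1.571, 0.0, -0.001]
force: [0.3, -0.3, 0.2]
width: 0.004
```

The contact force is gone, so I'll retreat upward and check.

Request:
arm_command:
  plan:
    - [[0,-0.015,0],[0,0,0]]
    - [[-0.01,-0.04,0],[0,0,0]]
    - [[-0.02,-0.07,0],[0,0,0]]
    - [[-0.03,-0.1,0],[0,0,0]]
    - [[-0.03,-0.1,0],[0,0,0]]

```text
clock: 15.7
position: [0.3996, -0.2581, 0.2516]
ee_rot: [-1.572, -0.003, -0.006]
force: [-0.1, -0.2, 0.9]
width: 0.008
```

Run:
```python
from cell import *
from h import *
o=observe();print(o["position"],o["force"],o["clock"])
s=get_image("scene");t=get_image("top")
for n,p in(("scene",s),("top",t)):
    for st,c,r in blobs(p): print(n,st,c.round(1))
cv2.imwrite("pics/scene4.png",s["color"][:,:,::-1]);cv2.imwrite("pics/top4.png",t["color"][:,:,::-1])
```

```text
[ 0.39960775 -0.25808296  0.25159464] [-0.13398098 -0.20950999  0.932932  ] 15.7
scene [ 196  226   77   73 2939] [233.9 261.5]
top [268  99  20  20 101] [277.6 108.9]
top [400  99   9  70 128] [403.6 132.7]
top [ 329  164   54   58 3039] [355.3 192.1]
top [347 246  13  10 115] [352.6 250.3]
```

View pics/scene4.png

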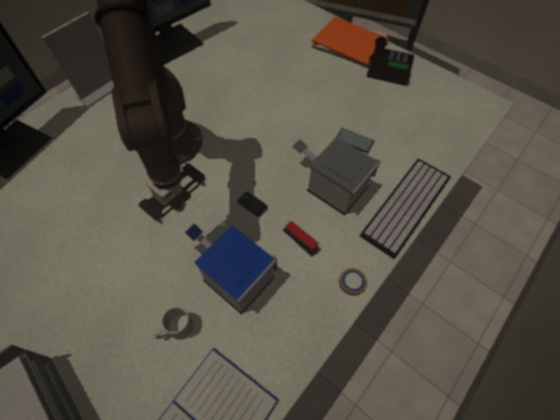

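View pics/top4.png

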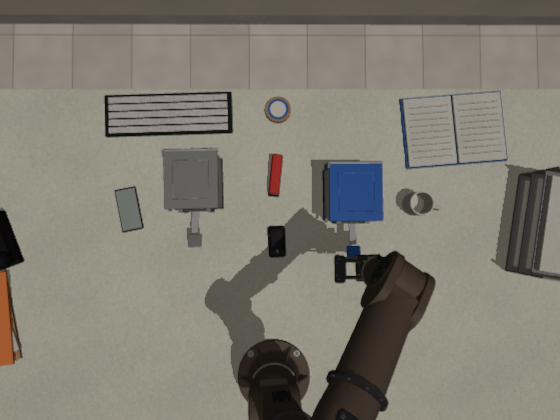

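The lid is shut: its centroids, (355.3,192.1) in the top view and (233.9,261.5) in the scene view, match the first images. The other objects are where they were and nothing is touching the robot.

```bash
python3 -c "
from cell import *
print(sign_off())"
```

```text
the job is handed in; nothing more can be done
None
```

I pressed the glove bin's lever to its stop with closed fingertips and held the lid wide open for about 3.3 s. I then let the lever up over about 5 s at roughly 1 cm/s, moved clear and handed the job in at about 16 s.

- **Lid and lever:** In the last pictures the blue lid is back where it started, to within half a pixel, and the pad is up. The arm partly hid the pad in both cameras, so the pad is the less certain of the two.
- **Other things:** The grey bin is shut. By eye, the mouse, stapler, mug and phone have not moved. The force on the tool was under 1 N, with the arm clear of everything.
- **Forces:** The force on the fingertips reached about 36 N for a moment when the lever hit its stop. I eased it to 14 N for the hold.
- **Last bit of travel:** At the top the fingertip dragged slightly on the pad. It moved about 3 mm sideways and the force dropped from 4.7 to 1.4 N over 0.5 s, so the lever's last few millimetres may have been a little quicker than the rest.

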